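# Gauge a rosewood paperweight with the bench micrometer

### The job

Lay the plain dark rosewood paperweight on the bed of the bench micrometer and slide it in lengthwise under the spindle until you feel it fully home, end against the end stop and long side flush with the fence, without ramming it, and let go. Then turn the ratchet on top of the micrometer clockwise with a light grip, following it down without leaning on it, until the spindle bears on the wood and the ratchet slips; let it slip about a quarter turn and leave the paperweight clamped. Leave the other things on the desk alone.

Things in the scene. Friction and masses are not known exactly. Their poses are not given: they have to be found in the camera images.
- bar: The paperweight to gauge: plain dark rosewood bar, 160 mm long, 28 mm wide, 15 to 18 mm thick (hand planed: the exact thickness is what the micrometer is to find), about 75 g, lying flat on the desk. Origin: centre of its underside; x along its length, z up. The two ends are alike.
- stand: Bench micrometer on a green cast stand, fixed to the desk. Origin: on the vertical spindle axis, at desk level; x points back to the column, z up. Column 90 mm behind the axis; column and arm stay below 150 mm. Above the bed: arm from 96 mm, 15 mm sleeve from 88 mm, then the spindle.
- home (a point): Point on the bed where the bar's origin lies when the bar is fully home: 50 mm in front of the spindle axis (-x of the stand), on the bed surface; axes as the stand's. The bar goes in from the front, along x; when home, 62 mm of it stands out in front of bed and casting, free on both sides for the fingers.
- stop: Dark steel end stop across the back of the bed, 12 mm high, 44 mm wide; its origin is the stand's, its face is 30 mm behind the spindle axis and looks forward (-x of the stand).
- fence: Dark steel side fence along the bed, 9 mm high; its origin is the stand's, its face is 14 mm to the left (+y of the stand) of the spindle axis and looks to -y; it runs from 60 mm in front to 20 mm behind the axis.
- spindle: Steel spindle, 8 mm thick, vertical; it does not turn but goes straight down as the thimble is turned. Origin: centre of its lower (measuring) face, which starts 19 to 21 mm above the bed, so the bar can only be slid in under it close to the bed.
- ratchet_top (a point): Centre of the top face of the ratchet, the dark knurled sleeve on top of the micrometer: 22 mm in diameter, 30 mm tall, gripped from above by its sides. Clockwise seen from above it takes the thimble along; spindle, thimble and ratchet then all go down together, 10 mm a turn, so a hand holding it must follow it down. At 0.03 N m it slips on the thimble.
- ratchet (a joint): How far the ratchet has slipped on the thimble, rad, clockwise seen from above; 0 at the start. It grows only while the ratchet turns and the thimble does not.
- light_bar: Pale paperweight with two brass lines, 160 x 28 x 17 mm; leave alone. Origin: centre of its underside.
- inkstone: Round black lidded inkstone, 94 mm in diameter, 31 mm high; leave alone. Origin: centre of its underside.
- paste_dish: White and blue porcelain seal-paste dish, 58 mm in diameter, 33 mm high; leave alone. Origin: centre of its underside.
- ink_box: Yellow card box, 45 x 35 x 110 mm, upright; leave alone. Origin: centre of its underside.
- sanding_block: Cork sanding block, 90 x 45 x 30 mm, with a red underside; leave alone. Origin: centre of its underside.
- seal: Pale stone seal, 26 x 26 x 65 mm, upright; leave alone. Origin: centre of its underside.
- thimble: Bright graduated thimble, 17.6 mm in diameter, 50 mm tall, just under the ratchet; not to be gripped, since it does not slip. Its origin is that of the spindle. A slipping ratchet alone clamps with 11 to 15 N; a hand pressing down on it adds to that. Red marks on thimble and ratchet are in line at the start and part as it slips. Turned back, the ratchet unscrews the spindle.
- bed: Flat ground steel bed of the stand, its surface 45 mm above the desk, 100 mm wide, from 68 mm in front of the spindle axis (-x of the stand) to 60 mm behind it. Its origin is the stand's.
Things that resemble listed ones, but are neither listed nor needed, are in the scene too. What is shaped like the bar but green is not meant.

How it is judged:
By the outcome, as a careful person would: the job done as asked, in the order asked, and still so for the second after the job is handed in, with the robot touching nothing.
It also fails if it takes over 72 s, if anything falls off the work surface, if the arm or the gripper's body presses on something with over 40 N, if the wrist force passes 120 N, or if a joint passes its speed limit or range.

### The arm

A 6-joint arm with a two-finger parallel gripper is mounted at the origin on the work surface. World frame = base frame: x ahead of the robot, y to its left, z up, the work surface at z = 0. Lengths are in m, angles in rad, forces in N, time in s.
With the tool pointing down it reaches from about 0.3 to 0.775 m from the base axis. Payload 14.6 kg.
Tool frame: the origin (TCP) lies at the very end of the fingers, on their centre line; the grasp point (between the pads) lies 19 mm behind it; z points along the fingers, y is the line along which they close (so a half turn about z gives the same grasp; the last joint's range is limited). The gripper opens to 94 mm and grips with 3 to 60 N. Pads are 16 mm wide; open, the fingers measure 119 mm over their backs; the gripper's body (75 mm by 177 mm) begins 78 mm behind the grasp point.
Start: joints at [-1.25, 0.3, 1.521, -0, 1.321, -0.067], TCP at [0.208, -0.509, 0.205] pointing down, gripper open.
Joint ranges: [-3.03, 3.03], [-0.79, 2.21], [0.23, 2.52], [-1.04, 4.18], [0, 3.07], [-2.55, 2.55]. Speed limits (rad/s): [2.22, 2.22, 2.57, 3.14, 3.14, 3.14].

### API

Orientations are given as [roll, pitch, yaw] about the fixed x, y, z axes, in that order (R = Rz(yaw) Ry(pitch) Rx(roll)).
In Python, from workcell import telemetry, eyes, job gives the robot as it stands. The module is installed in compiled form; this text tells all that it offers.
- The arm moves only by the shell command python3 -m crank 'ROWS' [OPENING] [FORCE]. ROWS is JSON, a list of rows, each a list of 4 numbers: the shift along the tool's x, y, z in m, then the turn about the tool's z in rad. A call has 1 to 12 rows; each row shifts and turns the commanded pose from where the row before left it, along the tool's axes as they then stand; what a row does not reach is not made up. A row lasts 1/8 s, in which the tool goes at most 62.5 mm and 10.7 degrees, less where a joint would pass 70% of its speed; a pose out of reach is approached as far as the arm can. A call is refused whole if a number of a shift passes 0.0625 or a number of a turn 0.188, either way. A call with a gripper value outside its range is refused whole. OPENING is the closure, from 0 (fully open) to 1 (shut), set as the call begins (- or left out, the last holds). The fingers move at their own pace and stop on an object; FORCE is the grip in N (left out, the last holds). Time passes only in rows, so rows that do not move let the fingers close. It gives the time, the measured TCP pose, the force, the opening and the grip force at its end, in the units of the state.
- telemetry.get_obs(): the state, without advancing time (a new reading comes with each control period).
- eyes.capture(name): name is "side" or "top"; returns the picture (400x640x3 uint8, red, green, blue); there is no depth.
- eyes.get_calibration(name): a dict with "fx", "fy", "cx", "cy" (pixels), "position" and "attitude" of the camera in the world. Camera axes: x right, y up, looking along -z (the intrinsics and any distortion apply to the point x, -y, -z); pixel columns grow to the right and rows downward; lengths in m; the calibration is good to about 2 mm. A picture is of the moment at which its call begins. get_calibration takes no time and is no camera call.
- job.sign_off(): hands the job in; it is judged then, once.
The state is a dict: "clock": time; "joint_positions": joint angles; "joint_velocities": joint speeds; "tau": joint torques, N m; "ee_pos": TCP position; "orientation": TCP orientation; "wrist_force": force on the tool from outside, world axes, zero at the start; "wrist_torque": the same for the moment, N m; "gripper_width": opening from 0.0 (shut) to 1.0 (fully open); "grasp_force": force on a finger pad.
Only numpy, scipy, OpenCV 4.12 (cv2) and the standard library are available. Lean on these libraries where they do the work, as an engineer would, in place of code of your own. Each camera call takes 0.05 s, during which the arm holds its last target. There are 200 camera calls.

## Working session

There is one attempt and no reset: what is moved stays moved. The work goes in short steps, Python scripts to look and compute and a shell command to move; the robot and the scene stay as the last step left them, time stands still between calls to the robot, and variables do not carry over. Pictures are saved under pics/ and viewed, at most 10 in all, crops included, and the job is handed in when it is done.

```bash
mkdir -p pics
python3 - <<'E'
from workcell import telemetry, eyes
import cv2
print(telemetry.get_obs())
for n in("top","side"):
    print(n,eyes.get_calibration(n))
    cv2.imwrite(f"pics/{n}0.png",eyes.capture(n)[:,:,::-1])
E
```

```text
{'clock': 0.0, 'joint_positions': array([-1.24959423e+00,  3.00439418e-01,  1.52161317e+00, -2.42904187e-05,
        1.32068294e+00, -6.66049377e-02]), 'joint_velocities': array([ 0.00084752, -0.00029389,  0.00083588, -0.00094795, -0.00046951,
        0.00060478]), 'tau': array([ 4.41848943e-04, -5.31808448e+01, -3.52735376e+01,  7.08719459e-02,
        2.44613987e-02, -8.55178951e-05]), 'ee_pos': array([ 0.20789037, -0.50890323,  0.20489013]), 'orientation': array([-3.14045075e+00, -5.25891005e-05,  3.87813034e-01]), 'wrist_force': array([-0.36402111, -0.61535997,  0.78184277]), 'wrist_torque': array([ 0.01237318, -0.03890311, -0.04414467]), 'grasp_force': 0.0, 'gripper_width': 0.9983325534656307}
top {'fx': 381.93842628199235, 'fy': 381.93842628199235, 'cx': 315.0197366545033, 'cy': 199.53463068588616, 'position': array([0.46921427, 0.04847807, 1.17543205]), 'attitude': array([ 0.05271636,  0.00269665, -1.57426309])}
side {'fx': 395.46801658459424, 'fy': 395.46801658459424, 'cx': 309.855663704017, 'cy': 194.6439112158019, 'position': array([-0.11005346,  0.94487776,  0.80823788]), 'attitude': array([ 1.03063692, -0.00386576, -2.51360638])}
```

View pics/top0.png

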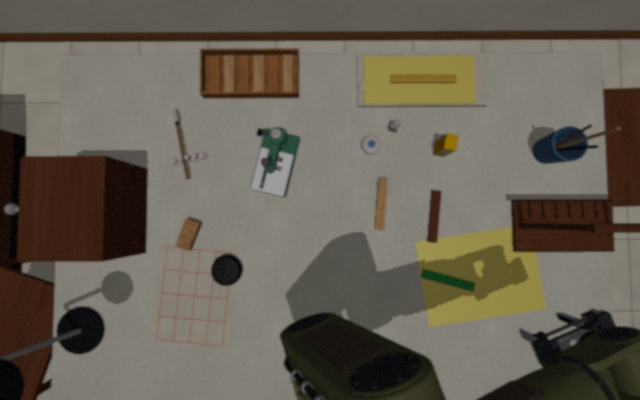

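View pics/side0.png

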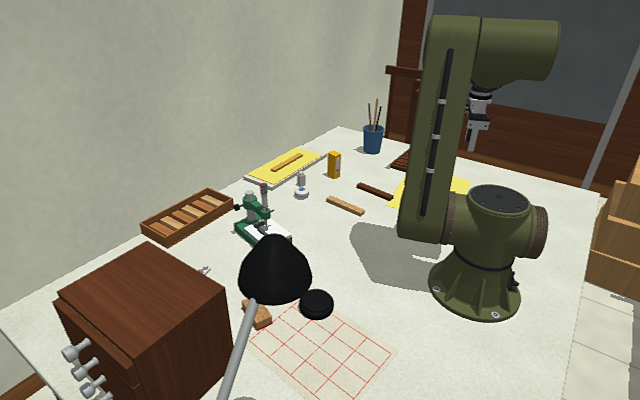

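The top view shows the dark bar at about (434,216). The micrometer stand is at about (275,163), with its bed toward (270,178) and its column toward (277,133). The side view shows the stand at about (262,215) and the bar at (375,190).

```bash
cat > h.py <<'E'
import numpy as np, cv2
from scipy.spatial.transform import Rotation as Ro
from workcell import telemetry, eyes
def cam(n):
    c=eyes.get_calibration(n); return c,Ro.from_euler('xyz',c['attitude']).as_matrix()
def ray(n,u,v):
    c,R=cam(n); d=R@np.array([(u-c['cx'])/c['fx'],-(v-c['cy'])/c['fy'],-1.]); return c['position'],d/np.linalg.norm(d)
def onz(n,u,v,z):
    p,d=ray(n,u,v); return p+d*(z-p[2])/d[2]
def proj(n,P):
    c,R=cam(n); q=R.T@(np.array(P)-c['position']); return c['cx']+c['fx']*q[0]/-q[2], c['cy']-c['fy']*q[1]/-q[2]
def tri(u1,v1,u2,v2):
    p,d=ray('top',u1,v1);q,e=ray('side',u2,v2)
    t=np.linalg.lstsq(np.c_[d,-e],q-p,rcond=None)[0]; a=p+t[0]*d;b=q+t[1]*e
    return (a+b)/2,np.linalg.norm(a-b)
def rectmask(mask,off):
    cs,_=cv2.findContours(mask.astype(np.uint8),cv2.RETR_EXTERNAL,cv2.CHAIN_APPROX_NONE)
    c=max(cs,key=cv2.contourArea).astype(np.float32)+np.float32(off)
    return c[:,0]
E
python3 - <<'E'
from h import *
T=eyes.capture("top");S=eyes.capture("side")
print(T[216,434],T[178,270],T[185,270],T[165,290])
x0,y0=420,180; m=T[y0:250,x0:450].astype(int); mask=(m.sum(2)<200)&(m[:,:,0]>m[:,:,1]+15)
c=rectmask(mask,(x0,y0)); 
w=np.array([onz('top',u,v,.0165)[:2] for u,v in c],np.float32)
print('bar',mask.sum(),cv2.minAreaRect(w), cv2.minAreaRect(c))
a=cv2.resize(T[115:205,235:315],None,fx=6,fy=6,interpolation=cv2.INTER_CUBIC)
b=cv2.resize(S[170:260,220:310],None,fx=6,fy=6,interpolation=cv2.INTER_CUBIC)
cv2.imwrite("pics/st.png",np.hstack([a[:540,:400],b[:540,:400]])[:,:,::-1])
cv2.imwrite("pics/stt.png",a[:,:,::-1]);cv2.imwrite("pics/sts.png",b[:,:,::-1])
E
```

```text
[60 32 20] [156 155 157] [157 155 158] [128 129 129]
bar 421 ((0.47944268584251404, -0.3083690106868744), (0.02509879507124424, 0.1538168489933014), 84.13933563232422) ((433.83453369140625, 215.98622131347656), (8.304548263549805, 50.657745361328125), 4.763641834259033)
```

View pics/stt.png

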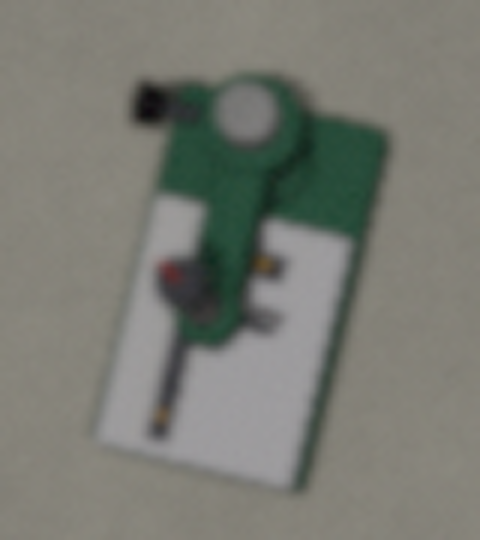

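View pics/sts.png

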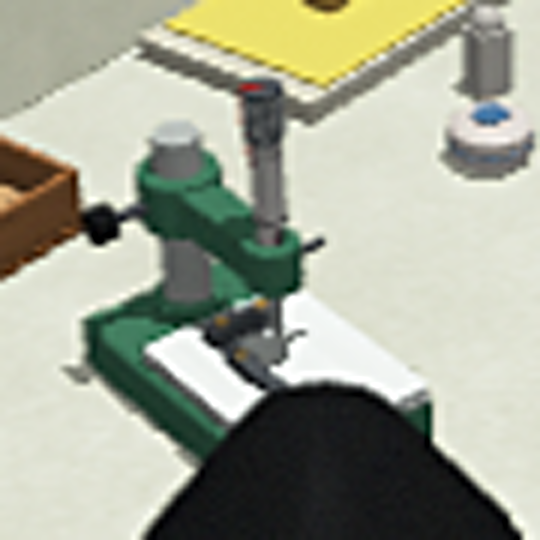

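The top crop shows the bed, with front corners at crop (97,440) and (290,487) and the ratchet at (180,275) with its red mark. In the side crop the ratchet top is at about (260,90). Next I'll fit the bed and triangulate the ratchet.

Run:
```python
from h import *
T=eyes.capture("top")
x0,y0=235,115; m=T[y0:205,x0:315].astype(int); b=cv2.resize(m.astype(np.float32),None,fx=6,fy=6,interpolation=cv2.INTER_CUBIC)
mask=(b.min(2)>138)
mask=cv2.morphologyEx(mask.astype(np.uint8),cv2.MORPH_OPEN,np.ones((13,13)))
c=rectmask(mask,(0,0)); c=(c+.5)/6-.5+[x0,y0]
w=np.array([onz('top',u,v,.045)[:2] for u,v in c],np.float32)
r=cv2.minAreaRect(w); print('bed',r); bp=cv2.boxPoints(r); print(bp)
# stand frame: front edge = two smallest x
bp=bp[np.argsort(bp[:,0])]; f=bp[:2]; k=bp[2:]; fm=f.mean(0);km=k.mean(0)
d=(km-fm)/np.linalg.norm(km-fm); ax=(fm+km)/2+.004*d; yaw=np.arctan2(d[1],d[0])
print('axis',ax,'yaw',yaw,'L',np.linalg.norm(km-fm),'W',np.linalg.norm(f[0]-f[1]))
P=lambda x,y,n:((x+.5)/6-.5+x0,(y+.5)/6-.5+y0) if n=='t' else ((x+.5)/6-.5+220,(y+.5)/6-.5+170)
for z in(.2,.22,.24,.25):
  print(z,[tuple(np.round(6*(np.array(proj(n,[*ax,z]))-o)+2.5,0)) for n,o in(('top',(235,115)),('side',(220,170)))])
print(tri(*P(180,275,'t'),*P(261,90,'s')))
for s in(-.055,-.113,.03): print(s,ax+s*d)
```

```text
bed ((0.6089853048324585, 0.16376790404319763), (0.06241513788700104, 0.12497162818908691), 76.11138916015625)
[[0.5408354  0.1484715 ]
 [0.66215336 0.11847392]
 [0.6771352  0.1790643 ]
 [0.55581725 0.20906189]]
axis [0.61286837 0.16280776] yaw -0.24240206 L 0.12497163 W 0.062415153
0.2 [(np.float64(221.0), np.float64(296.0)), (np.float64(293.0), np.float64(106.0))]
0.22 [(np.float64(215.0), np.float64(289.0)), (np.float64(291.0), np.float64(72.0))]
0.24 [(np.float64(209.0), np.float64(282.0)), (np.float64(289.0), np.float64(38.0))]
0.25 [(np.float64(206.0), np.float64(278.0)), (np.float64(288.0), np.float64(20.0))]
(array([0.61967928, 0.17837926, 0.21440214]), np.float64(2.922426386268385e-05))
-0.055 [0.5594763 0.1760097]
-0.113 [0.50317204 0.18993174]
0.03 [0.6419913 0.1556067]
```

Run:
```python
from h import *
T=eyes.capture("top")
x0,y0=235,115; m=T[y0:205,x0:315]; b=cv2.resize(m.astype(np.float32),None,fx=6,fy=6,interpolation=cv2.INTER_CUBIC)
for th in(136,143):
  mask=cv2.morphologyEx((b.min(2)>th).astype(np.uint8),cv2.MORPH_OPEN,np.ones((13,13)))
  mask[:170]=0
  n,l,s,_=cv2.connectedComponentsWithStats(mask)
  keep=np.isin(l,[i for i in range(1,n) if s[i,4]>2000 ]); print(s[1:])
  v,u=np.nonzero(keep); c=cv2.convexHull(np.c_[u,v].astype(np.float32))[:,0]; c=(c+.5)/6-.5+[x0,y0]
  w=np.array([onz('top',u,v,.045)[:2] for u,v in c],np.float32)
  r=cv2.minAreaRect(w)
  bp=cv2.boxPoints(r);bp=bp[np.argsort(bp[:,0])]; f=bp[:2]; k=bp[2:]; fm=f.mean(0);km=k.mean(0)
  d=(km-fm)/np.linalg.norm(km-fm); ax=(fm+km)/2+.004*d
  print('axis',ax,'yaw',np.arctan2(d[1],d[0]),'L',np.linalg.norm(km-fm),'W',np.linalg.norm(f[0]-f[1]))
  print([tuple(np.round(6*(np.array(proj(n,[*ax,.215]))-o)+2.5,0)) for n,o in(('top',(235,115)),('side',(220,170)))])
  for s in(-.165,-.105): print(s,ax+s*d)
```

```text
[[  147   201    48    56  2076]
 [  165   228   178   255 22370]
 [  100   281    68   168  6416]]
axis [0.6169513  0.17931308] yaw -0.24380462 L 0.12547073 W 0.09701321
[(np.float64(178.0), np.float64(281.0)), (np.float64(264.0), np.float64(91.0))]
-0.165 [0.45683092 0.2191435 ]
-0.105 [0.5150565 0.2046597]
[[  151   203    41    51  1637]
 [  170   230   171   251 20688]
 [  103   292    62   154  5404]]
axis [0.61706    0.17924024] yaw -0.24430493 L 0.12380321 W 0.09474718
[(np.float64(178.0), np.float64(281.0)), (np.float64(264.0), np.float64(91.0))]
-0.165 [0.45695955 0.21915077]
-0.105 [0.5151779  0.20463784]
```

```bash
python3 -m crank '[[0.0468,-0.018,0,0],[0.0468,-0.018,0,0],[0.0468,-0.018,0,0],[0.0468,-0.018,0,0],[0.0468,-0.018,0,0],[0.0468,-0.018,0,0],[0,0,0,-0.18],[0,0,0,-0.18],[0,0,0,-0.18],[0,0,0,-0.18],[0,0,0,-0.18],[0,0,0,-0.18]]' 0; python3 -m crank '[[0,0,0.012,-0.18],[0,0,0.012,-0.18],[0,0,0.012,-0.18],[0,0,0.012,-0.18],[0,0,0.012,-0.18],[0,0,0.012,-0.18],[0,0,0.012,-0.18],[0,0,0.012,-0.18],[0,0,0.012,-0.13],[0,0,0.012,0],[0,0,0,0]]'
```

```text
clock: 1.8
ee_pos: [0.4271, -0.303, 0.2054]
orientation: [-3.142, -0.0, 1.474]
wrist_force: [0.5, -0.7, -0.1]
gripper_width: 1.003
grasp_force: 0.0
clock: 3.18
ee_pos: [0.4268, -0.3027, 0.0847]
orientation: [3.141, -0.001, 3.035]
wrist_force: [-0.0, -0.2, 0.5]
gripper_width: 0.997
grasp_force: 0.0
```

```bash
python3 -m crank '[[0,0,0.025,0],[0,0,0.025,0],[0,0,0.02,0],[0,0,0.0105,0],[0,0,0,0]]'; python3 -m crank '[[0,0,0,0],[0,0,0,0],[0,0,0,0],[0,0,0,0],[0,0,0,0],[0,0,0,0],[0,0,0,0]]' 1 30;python3 - <<'E'
from h import *
T=eyes.capture("top")
cv2.imwrite("pics/g1.png",cv2.resize(T[160:280,360:500],None,fx=4,fy=4)[:,:,::-1])
S=eyes.capture("side")
cv2.imwrite("pics/g1s.png",cv2.resize(S[140:220,320:460],None,fx=4,fy=4)[:,:,::-1])
E
```

```text
clock: 3.8
ee_pos: [0.4271, -0.303, 0.0049]
orientation: [3.141, -0.0, 3.037]
wrist_force: [0.3, -0.1, -0.5]
gripper_width: 1.0
grasp_force: 0.0
clock: 4.68
ee_pos: [0.427, -0.303, 0.0049]
orientation: [3.142, -0.0, 3.038]
wrist_force: [0.3, 0.5, 0.5]
gripper_width: 0.294
grasp_force: 30.1
```

```bash
python3 -m crank '[[0,0,-0.02,0],[0,0,-0.04,0],[0,0,-0.04,0],[0,0,-0.02,0]]'; python3 -m crank '[[0.0009,0.03,0,0],[0.0009,0.0516,0,0],[0.0009,0.0516,0,0],[0.0009,0.0516,0,0],[0.0009,0.0516,0,0],[0.0009,0.0516,0,0],[0.0009,0.0516,0,0],[0.0009,0.0516,0,0],[0.0009,0.0516,0,0],[0.0009,0.0516,0,0],[0.0005,0.0216,0,0]]'; python3 -m crank '[[0,0,0,0.07],[0,0,0,0.07],[0,0,0,0]]'
python3 - <<'E'
from h import *
T=eyes.capture("top");S=eyes.capture("side")
a=cv2.resize(T[115:235,230:330],None,fx=4,fy=4,interpolation=cv2.INTER_CUBIC)
b=cv2.resize(S[140:260,220:320],None,fx=4,fy=4,interpolation=cv2.INTER_CUBIC)
cv2.imwrite("pics/p1.png",np.hstack([a,b])[:,:,::-1])
E
```

```text
clock: 5.28
ee_pos: [0.4275, -0.3033, 0.127]
orientation: [-3.14, 0.002, 3.038]
wrist_force: [-1.0, -0.6, -1.4]
gripper_width: 0.293
grasp_force: 29.9
clock: 6.65
ee_pos: [0.4707, 0.2135, 0.1247]
orientation: [-3.142, -0.001, 3.04]
wrist_force: [-0.5, -0.1, -0.9]
gripper_width: 0.296
grasp_force: 29.9
clock: 7.02
ee_pos: [0.471, 0.2112, 0.1248]
orientation: [-3.141, -0.0, 2.898]
wrist_force: [-0.8, 0.4, -0.3]
gripper_width: 0.291
grasp_force: 29.9
```

View pics/p1.png

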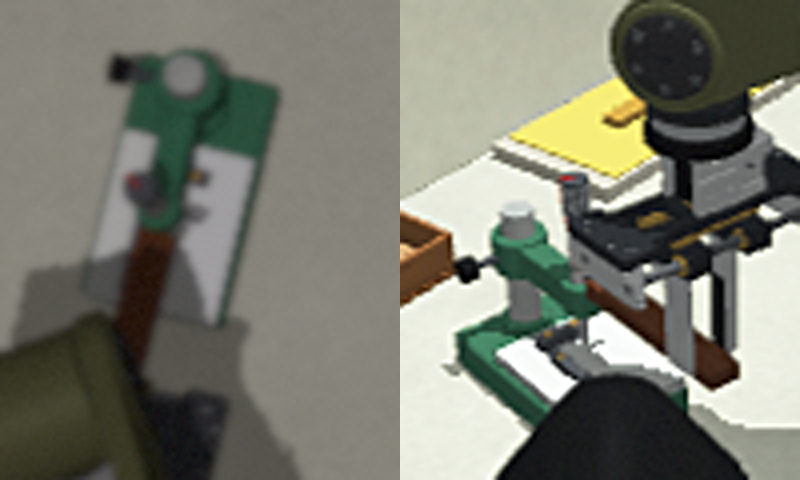

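The right half shows the bar level in the grip, in front of the spindle. The top half shows it aligned with the bed, its tip at about crop (155,232) just in front of the arm. Lowering now.

```bash
python3 -m crank '[[0,0,0.02,0],[0,0,0.025,0],[0,0,0.02,0],[0,0,0.006,0],[0,0,0,0]]';  python3 -m crank '[[0,0,0.001,0],[0,0,0.001,0],[0,0,0.001,0],[0,0,0,0]]'
python3 - <<'E'
from h import *
T=eyes.capture("top");S=eyes.capture("side")
a=cv2.resize(T[115:235,230:330],None,fx=4,fy=4,interpolation=cv2.INTER_CUBIC)
b=cv2.resize(S[140:260,220:320],None,fx=4,fy=4,interpolation=cv2.INTER_CUBIC)
cv2.imwrite("pics/p2.png",np.hstack([a,b])[:,:,::-1])
E
```

```text
clock: 7.75
ee_pos: [0.4712, 0.2112, 0.0542]
orientation: [-3.142, -0.0, 2.898]
wrist_force: [0.0, 0.8, -1.2]
gripper_width: 0.296
grasp_force: 30.0
clock: 8.25
ee_pos: [0.4711, 0.2112, 0.051]
orientation: [3.142, -0.0, 2.898]
wrist_force: [0.1, -0.3, -1.0]
gripper_width: 0.294
grasp_force: 30.0
```

View pics/p2.png

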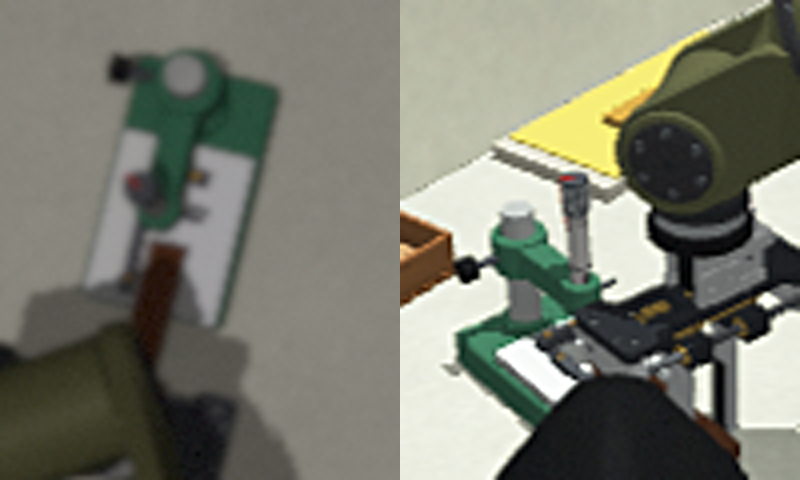

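The bar lies over the bed, its tip in the top crop at about (168,243). It is right of the fence (140,260), with a small gap.

Run:
```python
from h import *
T=eyes.capture("top")
ax=np.array([.6175,.179]); y=-.244; d=np.array([np.cos(y),np.sin(y)]); n=np.array([-d[1],d[0]])
x0,y0=255,165; m=T[y0:195,x0:285].astype(int); b=cv2.resize(m.astype(np.float32),None,fx=6,fy=6,interpolation=cv2.INTER_CUBIC)
mask=(b[:,:,0]>b[:,:,1]*1.3)
c=(rectmask(mask,(0,0))+.5)/6-.5+[x0,y0]
q=np.array([onz('top',u,v,.062)[:2]-ax for u,v in c]); 
s=np.c_[q@d,q@n]; print('bar stand frame x max',s[:,0].max(), 'y range at front', s[s[:,0]>s[:,0].max()-.03][:,1].min(), s[s[:,0]>s[:,0].max()-.03][:,1].max())
dark=(b.max(2)<100)&(~mask)
v,u=np.nonzero(dark); q=np.array([onz('top',(a+.5)/6-.5+x0,(e+.5)/6-.5+y0,.054)[:2]-ax for a,e in zip(u,v)]); s=np.c_[q@d,q@n]
k=(s[:,0]>-.055)&(s[:,0]<-.03)&(s[:,1]>0); print('fence y', np.percentile(s[k,1],[2,50,98]))
```

```text
bar stand frame x max -0.01926228500134289 y range at front -0.018079240883597192 0.006679883542338876Traceback (most recent call last):
  File "<stdin>", line 10, in <module>
  File "h.py", line 9, in onz
    p,d=ray(n,u,v); return p+d*(z-p[2])/d[2]
        ~~~^^^^^^^
  File "h.py", line 7, in ray
    c,R=cam(n); d=R@np.array([(u-c['cx'])/c['fx'],-(v-c['cy'])/c['fy'],-1.]); return c['position'],d/np.linalg.norm(d)
        ~~~^^^
  File "h.py", line 5, in cam
    c=eyes.get_calibration(n); return c,Ro.from_euler('xyz',c['attitude']).as_matrix()
ValueError: time passes only in moves, steps and waits
```

```bash
python3 -m crank '[[0,0,0.0006,0],[0,0,0,0]]'; python3 -m crank '[[0,0,0.0005,0],[0,0,0,0]]'; python3 -m crank '[[0,0,0.0004,0],[0,0,0,0]]'
```

```text
clock: 8.65
ee_pos: [0.4711, 0.2112, 0.0503]
orientation: [-3.142, -0.0, 2.898]
wrist_force: [0.3, -0.1, -1.1]
gripper_width: 0.29
grasp_force: 30.0
clock: 8.9
ee_pos: [0.4711, 0.2112, 0.0498]
orientation: [-3.142, -0.0, 2.898]
wrist_force: [-0.3, -0.1, -0.7]
gripper_width: 0.295
grasp_force: 30.0
clock: 9.15
ee_pos: [0.4711, 0.2112, 0.0494]
orientation: [-3.142, -0.0, 2.898]
wrist_force: [0.5, -0.4, -1.1]
gripper_width: 0.295
grasp_force: 30.0
```

```bash
for i in 1; do python3 -m crank '[[0,0,0.0005,0],[0,0,0,0]]'; python3 -m crank '[[0,0,0.0005,0],[0,0,0,0]]'; done
```

```text
clock: 9.4
ee_pos: [0.4711, 0.2112, 0.0489]
orientation: [3.142, -0.0, 2.898]
wrist_force: [-0.2, -0.1, -0.5]
gripper_width: 0.293
grasp_force: 30.0
clock: 9.65
ee_pos: [0.4711, 0.2112, 0.0485]
orientation: [3.142, 0.0, 2.898]
wrist_force: [-0.6, 0.1, 0.7]
gripper_width: 0.295
grasp_force: 30.0
```

```bash
python3 -m crank '[[0,0,0.0004,0],[0,0,0,0]]'; python3 -m crank '[[0,0,0.0003,0],[0,0,0,0]]'
```

```text
clock: 9.9
ee_pos: [0.4711, 0.2112, 0.0481]
orientation: [3.142, 0.0, 2.898]
wrist_force: [-1.4, -0.3, 1.0]
gripper_width: 0.295
grasp_force: 30.0
clock: 10.15
ee_pos: [0.4711, 0.2113, 0.0478]
orientation: [3.142, 0.0, 2.898]
wrist_force: [-1.2, 0.2, 1.8]
gripper_width: 0.294
grasp_force: 30.0
```

```bash
python3 - <<'E'
from h import *
o=telemetry.get_obs(); d=np.array([np.cos(-.244),np.sin(-.244)]); t=o['wrist_torque']; n=np.array([-d[1],d[0]])
print(o['wrist_force'],t,'about n',t[:2]@n,'about d',t[:2]@d)
E
python3 -m crank '[[0,0,-0.0012,0],[0,0,-0.002,0],[0,0,0,0]]'
python3 - <<'E'
from h import *
o=telemetry.get_obs(); d=np.array([np.cos(-.244),np.sin(-.244)]); t=o['wrist_torque']; n=np.array([-d[1],d[0]])
print(o['wrist_force'],t,'about n',t[:2]@n,'about d',t[:2]@d, o['ee_pos'])
T=eyes.capture("top");S=eyes.capture("side")
b=cv2.resize(S[160:260,300:420],None,fx=4,fy=4,interpolation=cv2.INTER_CUBIC)
cv2.imwrite("pics/p3.png",b[:,:,::-1])
E
```

```text
[-1.16070156  0.17986057  1.7692865 ] [ 0.04158091 -0.0164259   0.01750232] about n -0.005893982800426677 about d 0.04431752098844746
clock: 10.52
ee_pos: [0.4711, 0.2112, 0.0511]
orientation: [3.142, 0.0, 2.898]
wrist_force: [0.2, -0.2, 0.3]
gripper_width: 0.291
grasp_force: 30.0
[ 0.24965172 -0.22335624  0.27979865] [ 0.03506881 -0.13659463  0.02044234] about n -0.12407647785132363 about d 0.06702941011087364 [0.47113801 0.21122746 0.05106609]
```

```bash
python3 -m crank '[[0,0,0.0015,0],[0,0,0.0006,0],[0,0,0,0]]'; python3 -m crank '[[-0.002,0,0,0],[-0.002,0,0,0],[-0.002,0,0,0],[-0.002,0,0,0],[-0.002,0,0,0],[-0.002,0,0,0]]';  python3 -m crank '[[-0.001,0,0,0],[-0.001,0,0,0],[-0.001,0,0,0]]'; python3 -m crank '[[-0.001,0,0,0],[-0.001,0,0,0],[-0.001,0,0,0]]'
```

```text
clock: 11.0
ee_pos: [0.4711, 0.2112, 0.0488]
orientation: [-3.142, -0.0, 2.898]
wrist_force: [-0.1, 0.2, -0.2]
gripper_width: 0.294
grasp_force: 30.0
clock: 11.75
ee_pos: [0.4829, 0.2083, 0.0489]
orientation: [-3.142, -0.0, 2.898]
wrist_force: [-0.5, -0.0, 0.7]
gripper_width: 0.291
grasp_force: 30.0
clock: 12.12
ee_pos: [0.4857, 0.2076, 0.0489]
orientation: [-3.142, -0.0, 2.898]
wrist_force: [-1.0, -0.3, -0.0]
gripper_width: 0.294
grasp_force: 30.0
clock: 12.5
ee_pos: [0.4886, 0.2069, 0.0488]
orientation: [-3.142, -0.0, 2.898]
wrist_force: [-0.3, -0.3, -0.0]
gripper_width: 0.297
grasp_force: 30.0
```

```bash
python3 -m crank '[[-0.001,0,0,0],[-0.001,0,0,0],[-0.001,0,0,0],[-0.001,0,0,0]]'; python3 -m crank '[[-0.001,0,0,0],[-0.001,0,0,0],[-0.001,0,0,0],[-0.001,0,0,0]]'; python3 -m crank '[[-0.0015,0,0,0],[-0.0015,0,0,0],[-0.0015,0,0,0],[-0.0015,0,0,0]]'
```

```text
clock: 13.0
ee_pos: [0.4925, 0.2059, 0.0489]
orientation: [3.142, -0.0, 2.898]
wrist_force: [-0.8, 0.2, 1.9]
gripper_width: 0.294
grasp_force: 30.0
clock: 13.5
ee_pos: [0.4964, 0.205, 0.0489]
orientation: [3.142, -0.0, 2.898]
wrist_force: [-1.7, 0.3, 0.3]
gripper_width: 0.295
grasp_force: 30.0
clock: 14.0
ee_pos: [0.5022, 0.2035, 0.0489]
orientation: [-3.142, -0.0, 2.898]
wrist_force: [-0.1, 1.0, 2.3]
gripper_width: 0.295
grasp_force: 30.0
```

```bash
python3 -m crank '[[0,0.001,0,0],[0,0.001,0,0],[0,0.001,0,0]]'; python3 -m crank '[[0,0.0005,0,0],[0,0.0005,0,0],[0,0,0,0]]'; python3 -m crank '[[0,0.0005,0,0],[0,0.0005,0,0],[0,0,0,0]]'
```

```text
clock: 14.38
ee_pos: [0.5029, 0.2064, 0.0489]
orientation: [-3.142, 0.0, 2.898]
wrist_force: [-0.8, -0.9, 2.4]
gripper_width: 0.291
grasp_force: 30.0
clock: 14.75
ee_pos: [0.5031, 0.2074, 0.0488]
orientation: [-3.142, -0.0, 2.898]
wrist_force: [-0.5, -0.8, 0.9]
gripper_width: 0.293
grasp_force: 30.0
clock: 15.12
ee_pos: [0.5034, 0.2083, 0.0488]
orientation: [-3.142, -0.0, 2.898]
wrist_force: [-0.9, -1.8, 2.3]
gripper_width: 0.292
grasp_force: 30.0
```

```bash
python3 -m crank '[[0,0.0004,0,0],[0,0,0,0]]'; python3 -m crank '[[0,0.0004,0,0],[0,0,0,0]]'
```

```text
clock: 15.38
ee_pos: [0.5034, 0.2086, 0.0488]
orientation: [-3.141, -0.0, 2.898]
wrist_force: [-0.8, -2.6, 2.3]
gripper_width: 0.295
grasp_force: 30.0
clock: 15.62
ee_pos: [0.5034, 0.2089, 0.0487]
orientation: [-3.141, -0.0, 2.898]
wrist_force: [-2.1, -6.2, 1.8]
gripper_width: 0.297
grasp_force: 30.1
```

```bash
python3 -m crank '[[-0.002,-0.0004,0,0],[-0.002,0,0,0],[-0.002,0,0,0],[-0.002,0,0,0],[-0.002,0,0,0]]'; python3 -m crank '[[-0.001,0,0,0],[-0.001,0,0,0]]';python3 -m crank '[[-0.001,0,0,0],[-0.001,0,0,0]]'
```

```text
clock: 16.25
ee_pos: [0.5123, 0.2063, 0.0487]
orientation: [-3.141, -0.002, 2.898]
wrist_force: [-8.4, -3.0, 6.1]
gripper_width: 0.292
grasp_force: 30.0
clock: 16.5
ee_pos: [0.5142, 0.2058, 0.0487]
orientation: [-3.141, -0.002, 2.898]
wrist_force: [-8.1, -4.3, 6.6]
gripper_width: 0.29
grasp_force: 30.0
clock: 16.75
ee_pos: [0.516, 0.2053, 0.0487]
orientation: [-3.14, -0.002, 2.898]
wrist_force: [-9.2, -2.0, 6.8]
gripper_width: 0.294
grasp_force: 30.0
```

```bash
python3 -m crank '[[0,0,-0.0005,0],[0,0,0,0]]'; python3 -m crank '[[0,0,-0.0005,0],[0,0,0,0]]';python3 -m crank '[[0,0,-0.0005,0],[0,0,0,0]]'
python3 - <<'E'
from h import *
o=telemetry.get_obs(); print(o['wrist_force'],o['wrist_torque'])
E
```

```text
clock: 17.0
ee_pos: [0.5162, 0.2052, 0.0491]
orientation: [-3.141, -0.002, 2.898]
wrist_force: [-7.0, -3.1, 3.3]
gripper_width: 0.295
grasp_force: 30.0
clock: 17.25
ee_pos: [0.5163, 0.2052, 0.0494]
orientation: [-3.141, -0.002, 2.898]
wrist_force: [-4.0, -4.4, 1.2]
gripper_width: 0.291
grasp_force: 30.0
clock: 17.5
ee_pos: [0.5164, 0.2051, 0.0498]
orientation: [-3.141, -0.002, 2.898]
wrist_force: [-3.3, -4.3, -1.3]
gripper_width: 0.292
grasp_force: 30.0
[-3.27594621 -4.31959334 -1.34240643] [-0.7392692   0.60140384 -0.16050787]
```

```bash
python3 -m crank '[[0,-0.0004,-0.0002,0],[0,0,0,0]]'; python3 -m crank '[[-0.001,0,0,0],[0,0,0,0]]';python3 -m crank '[[-0.001,0,0,0],[0,0,0,0]]'
```

```text
clock: 17.75
ee_pos: [0.5168, 0.2049, 0.0504]
orientation: [-3.141, -0.001, 2.898]
wrist_force: [-1.8, -3.3, -2.6]
gripper_width: 0.291
grasp_force: 30.0
clock: 18.0
ee_pos: [0.5176, 0.2047, 0.0504]
orientation: [-3.141, -0.001, 2.898]
wrist_force: [-4.6, -2.6, -1.5]
gripper_width: 0.295
grasp_force: 30.0
clock: 18.25
ee_pos: [0.5177, 0.2047, 0.0501]
orientation: [-3.141, -0.003, 2.898]
wrist_force: [-9.8, -2.0, 0.5]
gripper_width: 0.294
grasp_force: 30.0
```

```bash
cat > t.py <<'E'
from h import *
o=telemetry.get_obs(); f=o['wrist_force']; d=np.array([np.cos(-.244),np.sin(-.244)]); n=np.array([-d[1],d[0]])
q=o['ee_pos'][:2]-[.6179,.1805]
print('fd %.1f fn %.1f fz %.1f tz %.3f yaw %.4f x %.4f y %.4f z %.4f'%(f[:2]@d,f[:2]@n,f[2],o['wrist_torque'][2],o['orientation'][2],q@d,q@n,o['ee_pos'][2]))
E
python3 -m crank '[[0.0008,-0.0003,0,0],[0,0,0,0]]' >/dev/null; python3 t.py; python3 -m crank '[[0,-0.0003,0,0],[0,0,0,0]]'>/dev/null; python3 t.py;  python3 -m crank '[[0,0,0,-0.004],[0,0,0,0]]'>/dev/null; python3 t.py; python3 -m crank '[[0,0,0,-0.004],[0,0,0,0]]'>/dev/null; python3 t.py
```

```text
fd -5.7 fn -2.6 fz -0.2 tz -0.103 yaw 2.8979 x -0.1031 y -0.0008 z 0.0505
fd -5.8 fn -1.0 fz -0.9 tz -0.073 yaw 2.8979 x -0.1031 y -0.0010 z 0.0505
fd -5.4 fn -1.2 fz -0.1 tz -0.193 yaw 2.9018 x -0.1031 y -0.0011 z 0.0505
fd -4.8 fn -1.8 fz -0.3 tz -0.261 yaw 2.9057 x -0.1031 y -0.0012 z 0.0505
```

```bash
python3 -m crank '[[0.0004,0.0001,0,0.006],[0,0,0,0]]' >/dev/null; python3 t.py; python3 -m crank '[[0,0,0,0],[0,0,0,0]]' 0.6 10; python3 t.py;python3 -m crank '[[0,0,0,0],[0,0,0,0],[0,0,0,0]]' 0.5; python3 t.py
```

```text
fd -3.8 fn -1.5 fz -1.0 tz -0.162 yaw 2.8998 x -0.1031 y -0.0010 z 0.0506
clock: 19.75
ee_pos: [0.5181, 0.2044, 0.0509]
orientation: [3.141, 0.001, 2.9]
wrist_force: [0.0, 0.1, -0.1]
gripper_width: 0.396
grasp_force: 0.0
fd 0.0 fn 0.1 fz -0.1 tz 0.053 yaw 2.9000 x -0.1026 y -0.0009 z 0.0509
clock: 20.12
ee_pos: [0.5176, 0.2043, 0.0506]
orientation: [3.142, 0.0, 2.9]
wrist_force: [0.4, 0.5, 0.2]
gripper_width: 0.499
grasp_force: 0.0
fd 0.3 fn 0.6 fz 0.2 tz -0.010 yaw 2.8998 x -0.1030 y -0.0011 z 0.0506
```

```bash
python3 -m crank '[[0,0.0001,0,0],[0,0,0,0],[0,0,0,0],[0,0,0,0]]' 1 10; python3 t.py; python3 -m crank '[[-0.0005,0,0,0],[0,0,0,0]]'>/dev/null; python3 t.py; python3 -m crank '[[-0.0005,0,0,0],[0,0,0,0]]'>/dev/null; python3 t.py; python3 -m crank '[[0.0002,0.0003,0,0],[0,0,0,0]]'>/dev/null; python3 t.py
```

```text
clock: 20.62
ee_pos: [0.5176, 0.2043, 0.0505]
orientation: [-3.142, 0.0, 2.9]
wrist_force: [-0.7, -0.2, 0.2]
gripper_width: 0.294
grasp_force: 10.0
fd -0.6 fn -0.4 fz 0.2 tz -0.015 yaw 2.8997 x -0.1030 y -0.0011 z 0.0505
fd -4.6 fn -1.2 fz 2.7 tz -0.041 yaw 2.8998 x -0.1030 y -0.0011 z 0.0505
fd -9.1 fn -1.0 fz 5.8 tz -0.096 yaw 2.8999 x -0.1029 y -0.0011 z 0.0505
fd -6.4 fn -4.2 fz 4.5 tz -0.035 yaw 2.8998 x -0.1029 y -0.0011 z 0.0505
```

```bash
python3 -m crank '[[0.0007,-0.0003,0,0],[0,0,0,0]]'>/dev/null; python3 t.py; python3 -m crank '[[0,0,0,0],[0,0,0,0],[0,0,0,0]]' 0.4 10; python3 -m crank '[[0,0,-0.02,0],[0,0,-0.04,0],[0,0,-0.04,0],[0,0,-0.04,0],[0,0,-0.04,0],[0,0,-0.02,0],[0,0,0,0]]' 0.4
python3 - <<'E'
from h import *
T=eyes.capture("top");S=eyes.capture("side")
a=cv2.resize(T[115:215,235:315],None,fx=5,fy=5,interpolation=cv2.INTER_CUBIC)
b=cv2.resize(S[170:270,220:300],None,fx=5,fy=5,interpolation=cv2.INTER_CUBIC)
cv2.imwrite("pics/p4.png",np.hstack([a,b])[:,:,::-1])
E
```

```text
fd -1.8 fn -0.9 fz 1.9 tz -0.006 yaw 2.8998 x -0.1030 y -0.0011 z 0.0505
clock: 22.0
ee_pos: [0.5178, 0.2044, 0.0505]
orientation: [3.141, 0.0, 2.9]
wrist_force: [0.6, 0.3, -0.3]
gripper_width: 0.573
grasp_force: 0.0
clock: 22.88
ee_pos: [0.5182, 0.2045, 0.2517]
orientation: [3.14, 0.002, 2.9]
wrist_force: [0.3, -0.9, -0.6]
gripper_width: 0.603
grasp_force: 0.0
```

View pics/p4.png

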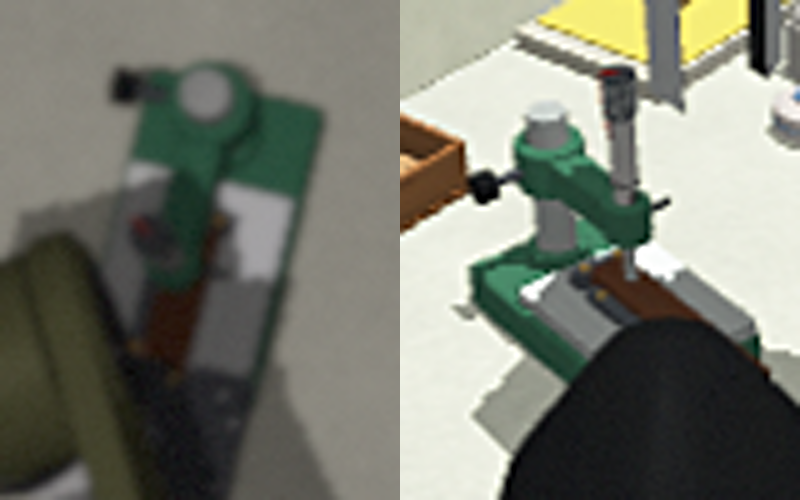

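The picture shows the bar home under the spindle, along the fence and up to the stop. The ratchet top is at side crop (617,72), unchanged. Moving over the ratchet.

```bash
python3 -m crank '[[-0.025,0,0,-0],[-0.035,0,0,0],[-0.03,0,0,0],[-0.0134,0,0,0],[0,0,0,-0.175],[0,0,0,-0.175],[0,0,0,-0.175],[0,0,0,-0.175],[0,0,0,-0.175],[0,0,0,-0.175],[0,0,0,-0.175],[0,0,0,-0.175]]' 0.5; python3 -m crank '[[0,0,0,0]]'
python3 - <<'E'
from h import *
o=telemetry.get_obs(); print(o['joint_positions'])
S=eyes.capture("side")
b=cv2.resize(S[120:240,200:340],None,fx=4,fy=4,interpolation=cv2.INTER_CUBIC)
cv2.imwrite("pics/p5.png",b[:,:,::-1])
E
```

```text
clock: 24.48
ee_pos: [0.6178, 0.1795, 0.2487]
orientation: [3.14, -0.001, -1.978]
wrist_force: [-0.5, -0.1, 0.3]
gripper_width: 0.498
grasp_force: 0.0
clock: 24.6
ee_pos: [0.6179, 0.1795, 0.2491]
orientation: [3.14, -0.001, -1.984]
wrist_force: [0.2, 0.9, -0.8]
gripper_width: 0.501
grasp_force: 0.0
[ 2.25871601e-01  4.90897306e-01  1.15784141e+00 -1.48407256e-05
  1.49493064e+00 -2.50207562e+00]
```

View pics/p5.png

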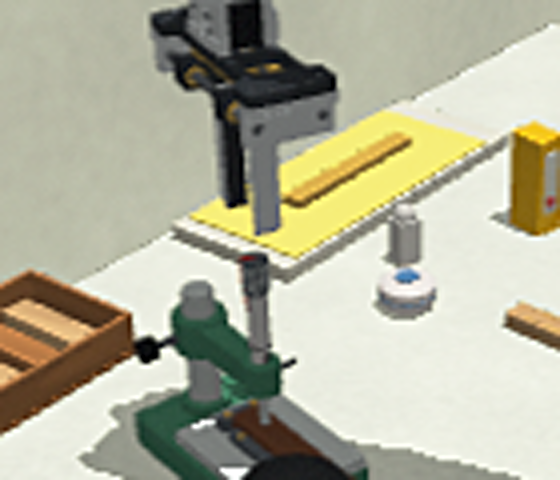

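The fingers are above and on either side of the ratchet, which is at about (255,262), so the alignment looks right. Descending.

```bash
python3 -m crank '[[0,0,0.02,0],[0,0,0.015,0],[0,0,0.01,0],[0,0,0.008,0],[0,0,0.0075,0],[0,0,0,0]]'; python3 t.py; python3 -m crank '[[0,0,0,0],[0,0,0,0],[0,0,0,0],[0,0,0,0]]' 1 5; python3 t.py
```

```text
clock: 25.4
ee_pos: [0.618, 0.1796, 0.1896]
orientation: [3.141, -0.0, -1.984]
wrist_force: [-0.3, 0.8, 0.1]
gripper_width: 0.497
grasp_force: 0.0
fd -0.5 fn 0.7 fz 0.1 tz -0.026 yaw -1.9836 x 0.0003 y -0.0009 z 0.1896
clock: 25.9
ee_pos: [0.6181, 0.1797, 0.1903]
orientation: [-3.142, 0.0, -1.983]
wrist_force: [-1.3, 0.1, 0.8]
gripper_width: 0.232
grasp_force: 5.0
fd -1.3 fn -0.2 fz 0.8 tz 0.008 yaw -1.9834 x 0.0004 y -0.0007 z 0.1903
```

```bash
python3 -m crank '[[0,0,0,0]]' 1 8; python3 -m crank '[[0,0,0.0003,0.18],[0,0,0.0003,0.18],[0,0,0.0003,0.18]]' >/dev/null; python3 t.py; python3 -m crank '[[0,0,0.0003,0.18],[0,0,0.0003,0.18]]' >/dev/null; python3 t.py
```

```text
clock: 26.02
ee_pos: [0.6181, 0.1797, 0.1903]
orientation: [-3.141, 0.0, -1.983]
wrist_force: [-1.3, -0.0, 2.0]
gripper_width: 0.229
grasp_force: 8.0
fd -0.4 fn 0.3 fz 2.5 tz -0.007 yaw -2.5294 x 0.0006 y -0.0008 z 0.1894
fd -1.2 fn -2.0 fz 1.7 tz -0.018 yaw -2.8893 x 0.0006 y -0.0009 z 0.1888
```

```bash
python3 -m crank '[[0,0,0.0003,0.18],[0,0,0.0003,0.18]]' >/dev/null; python3 t.py; python3 -m crank '[[0,0,0.0003,0.18],[0,0,0.0002,0.18]]' >/dev/null; python3 t.py
```

```text
fd -0.4 fn -0.5 fz 3.2 tz -0.031 yaw 3.0338 x 0.0006 y -0.0010 z 0.1882
fd -0.2 fn -2.2 fz 2.2 tz -0.003 yaw 2.6738 x 0.0006 y -0.0010 z 0.1877
```

```bash
python3 -m crank '[[0,0,0.0003,0.18]]' >/dev/null; python3 t.py; python3 -m crank '[[0,0,0.0003,0.18]]' >/dev/null; python3 t.py; python3 -m crank '[[0,0,0,0]]' >/dev/null; python3 t.py
```

```text
fd -0.8 fn -2.0 fz 2.1 tz 0.018 yaw 2.4938 x 0.0005 y -0.0011 z 0.1874
fd -1.8 fn -1.7 fz 2.7 tz 0.033 yaw 2.3137 x 0.0005 y -0.0011 z 0.1871
fd -0.3 fn -2.0 fz 3.2 tz -0.018 yaw 2.3207 x 0.0005 y -0.0010 z 0.1870
```

```bash
python3 -m crank '[[0,0,0.0003,0.18],[0,0,0.0003,0.18]]' >/dev/null; python3 t.py; python3 -m crank '[[0,0,0,0]]' >/dev/null; python3 t.py; python3 -m crank '[[0,0,0.0003,0.18],[0,0,0.0003,0.18]]' >/dev/null; python3 t.py;python3 -m crank '[[0,0,0,0]]' >/dev/null; python3 t.py
```

```text
fd -0.7 fn -2.4 fz 3.6 tz -0.031 yaw 1.9591 x 0.0004 y -0.0010 z 0.1864
fd -2.1 fn -2.4 fz 3.5 tz 0.034 yaw 1.9645 x 0.0004 y -0.0009 z 0.1864
fd -1.2 fn -3.4 fz 4.6 tz 0.033 yaw 1.6019 x 0.0004 y -0.0009 z 0.1858
fd -1.1 fn -0.9 fz 4.6 tz -0.068 yaw 1.6066 x 0.0005 y -0.0008 z 0.1859
```

Run:
```python
from h import *
S=eyes.capture("side");T=eyes.capture("top")
b=cv2.resize(S[165:240,235:295],None,fx=7,fy=7,interpolation=cv2.INTER_CUBIC)
a=cv2.resize(cv2.imread("pics/side0.png")[165:240,235:295,::-1],None,fx=6,fy=7,interpolation=cv2.INTER_CUBIC)
cv2.imwrite("pics/p6.png",np.hstack([b,a])[:,:,::-1])
```

```text
(no output)
```

View pics/p6.png

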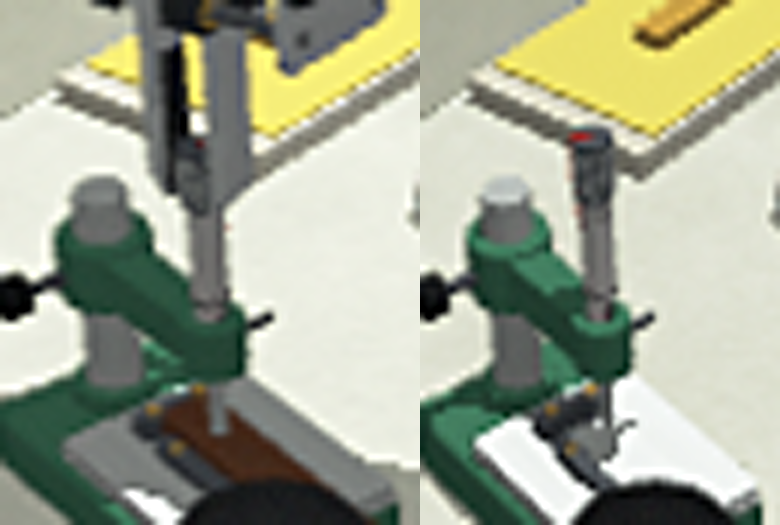

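The left panel shows the thimble mark at about (228,228) and the ratchet mark at about (200,143), both carried round to the right. They are turning together, so there's no slip yet.

```bash
python3 -m crank '[[0,0,0.0001,0.18],[0,0,0.0002,0.18]]' >/dev/null; python3 t.py; python3 -m crank '[[0,0,0,0]]' >/dev/null; python3 t.py; python3 -m crank '[[0,0,0.0002,0.18]]' >/dev/null; python3 t.py;python3 -m crank '[[0,0,0,0]]' >/dev/null; python3 t.py
```

```text
fd -1.8 fn -2.0 fz 4.0 tz 0.017 yaw 1.2403 x 0.0005 y -0.0008 z 0.1855
fd -0.4 fn -1.5 fz 4.8 tz 0.032 yaw 1.2435 x 0.0005 y -0.0008 z 0.1856
fd -2.0 fn -1.1 fz 7.5 tz -0.012 yaw 1.0633 x 0.0005 y -0.0007 z 0.1855
fd -1.8 fn -1.3 fz 6.1 tz 0.031 yaw 1.0637 x 0.0005 y -0.0007 z 0.1855
```

```bash
python3 -m crank '[[0,0,-0.0003,0],[0,0,0,0]]' >/dev/null; python3 t.py; python3 -m crank '[[0,0,-0.0003,0],[0,0,0,0]]' >/dev/null; python3 t.py
```

```text
fd -1.0 fn -1.7 fz 5.1 tz 0.017 yaw 1.0633 x 0.0004 y -0.0008 z 0.1855
fd -1.8 fn -1.8 fz 3.4 tz 0.103 yaw 1.0607 x 0.0004 y -0.0008 z 0.1856
```

```bash
python3 -m crank '[[0,0,-0.0003,0],[0,0,-0.0002,0.0]]' >/dev/null; python3 t.py; python3 -m crank '[[0,0,0,0.18]]' >/dev/null; python3 t.py;  python3 -m crank '[[0,0,0,0.18]]' >/dev/null; python3 t.py; python3 -m crank '[[0,0,0,0.18]]' >/dev/null; python3 t.py
```

```text
fd -0.7 fn -0.3 fz -2.2 tz -0.019 yaw 1.0600 x 0.0002 y -0.0009 z 0.1857
fd -2.2 fn -1.5 fz -1.5 tz 0.028 yaw 0.8768 x 0.0003 y -0.0009 z 0.1857
fd -0.1 fn -1.4 fz -2.1 tz -0.004 yaw 0.6941 x 0.0003 y -0.0009 z 0.1857
fd -0.7 fn -1.5 fz -1.9 tz 0.032 yaw 0.5140 x 0.0003 y -0.0009 z 0.1857
```

```bash
python3 -m crank '[[0,0,0,0.17],[0,0,0,0.17]]' >/dev/null; python3 t.py;  python3 -m crank '[[0,0,0,0.17],[0,0,0,0.17],[0,0,0,0]]' ; python3 t.py; python3 -m crank '[[0,0,0,0],[0,0,0,0],[0,0,0,0]]' 0.5; python3 -m crank '[[0,0,-0.015,0],[0,0,-0.03,0],[0,0,-0.03,0],[0,0,-0.03,0],[0,0,-0.03,0],[0,0,0,0]]'
python3 - <<'E'
from h import *
S=eyes.capture("side");T=eyes.capture("top")
b=cv2.resize(S[175:240,245:285],None,fx=9,fy=9,interpolation=cv2.INTER_CUBIC)
a=cv2.resize(T[140:205,255:300],None,fx=9,fy=9,interpolation=cv2.INTER_CUBIC)
cv2.imwrite("pics/p7.png",np.hstack([b,a])[:,:,::-1])
E
```

```text
fd -1.1 fn -1.9 fz -2.4 tz 0.045 yaw 0.1744 x 0.0002 y -0.0009 z 0.1857
clock: 30.75
ee_pos: [0.6179, 0.1796, 0.1858]
orientation: [3.141, 0.001, -0.159]
wrist_force: [-1.3, -1.2, -2.7]
gripper_width: 0.232
grasp_force: 8.0
fd -1.0 fn -1.5 fz -2.7 tz 0.049 yaw -0.1590 x 0.0002 y -0.0009 z 0.1858
clock: 31.12
ee_pos: [0.6182, 0.1796, 0.1864]
orientation: [-3.141, -0.0, -0.159]
wrist_force: [0.3, -0.7, -0.2]
gripper_width: 0.488
grasp_force: 0.0
clock: 31.88
ee_pos: [0.6186, 0.1797, 0.3247]
orientation: [-3.14, -0.005, -0.16]
wrist_force: [-0.2, 0.3, -0.5]
gripper_width: 0.501
grasp_force: 0.0
```

View pics/p7.png

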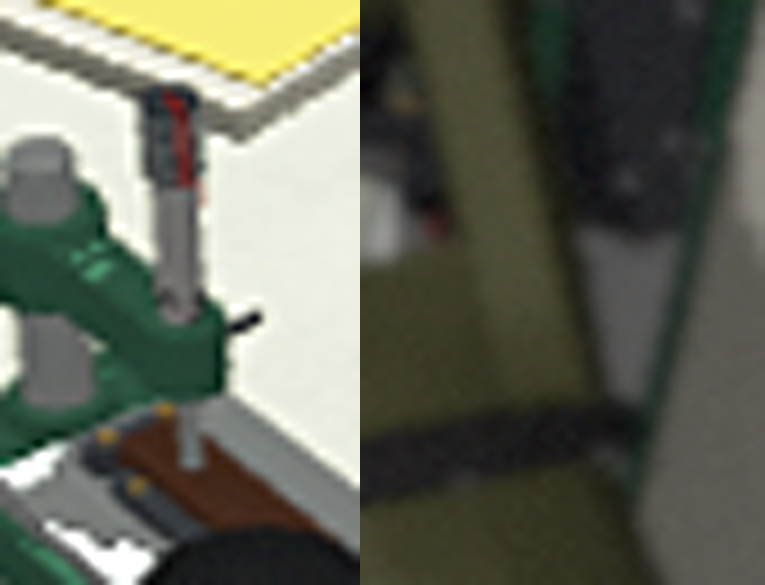

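The left panel shows the spindle bearing on the bar. The ratchet mark is round to front-right at (185,150), and the thimble mark is at the right edge (200,190), so the two have clearly parted. I'll check the slip numerically.

Run:
```python
from h import *
S0=cv2.imread("pics/side0.png")[:,:,::-1].astype(int);S1=eyes.capture("side").astype(int)
for n,S in(('0',S0),('1',S1)):
    r=S[...,0]-np.maximum(S[...,1],S[...,2])
    print(n)
    for v in range(181,204):
        us=[(u,int(r[v,u])) for u in range(255,272) if r[v,u]>18]
        if us: print(v,us)
ax=np.array([.618,.1797])
def pr(r,al,z): return np.round(proj('side',[ax[0]+r*np.cos(al),ax[1]+r*np.sin(al),z]),1)
c=cam('side')[0]['position']; vd=np.arctan2(c[1]-ax[1],c[0]-ax[0]); print('viewer dir',vd)
for k in range(60,360,15):
    al=vd-np.deg2rad(k); print(k,'top',pr(.0075,al,.214),'rat',pr(.011,al,.199),'thim',pr(.009,al,.18),'| end top',pr(.0075,al,.2093),'rat',pr(.011,al,.194),'thim',pr(.009,al,.175))
print('axis',pr(0,0,.214),pr(0,0,.199))
```

```text
0
184 [(260, 94), (261, 133), (262, 115), (263, 54)]
185 [(260, 20)]
194 [(261, 23)]
195 [(261, 27)]
1
185 [(263, 41)]
186 [(263, 41), (264, 94), (265, 32)]
187 [(264, 61), (265, 44)]
188 [(264, 32), (265, 54)]
189 [(264, 37), (265, 56)]
190 [(264, 35), (265, 57)]
191 [(264, 35), (265, 54)]
192 [(265, 68), (266, 20)]
193 [(265, 71), (266, 22)]
194 [(265, 68), (266, 22)]
195 [(265, 55), (266, 38), (267, 21)]
196 [(267, 23)]
197 [(267, 23)]
viewer dir 2.3313378881780427
60 top [261.1 185.8] rat [260.4 190.4] thim [261.3 195.5] | end top [261.2 187.1] rat [260.5 191.8] thim [261.4 196.9]
75 top [260.8 185.5] rat [260. 190.] thim [261.  195.2] | end top [260.9 186.8] rat [260.1 191.4] thim [261.1 196.6]
90 top [260.7 185.2] rat [259.9 189.5] thim [260.9 194.8] | end top [260.8 186.5] rat [260.  190.9] thim [261.  196.2]
105 top [260.8 184.9] rat [260.  189.1] thim [261.  194.4] | end top [260.9 186.2] rat [260.1 190.5] thim [261.1 195.8]
120 top [261.  184.6] rat [260.3 188.6] thim [261.3 194. ] | end top [261.1 185.9] rat [260.4 190. ] thim [261.4 195.4]
135 top [261.4 184.3] rat [260.9
[... 1098 characters left out ...]
194.4] | end top [265.8 186.2] rat [267.2 190.5] thim [266.9 195.8]
285 top [265.6 185.2] rat [267.  189.5] thim [266.7 194.8] | end top [265.7 186.5] rat [267.1 190.9] thim [266.8 196.2]
300 top [265.4 185.5] rat [266.7 190. ] thim [266.4 195.2] | end top [265.5 186.8] rat [266.8 191.4] thim [266.5 196.6]
315 top [265.  185.8] rat [266.1 190.4] thim [266.  195.5] | end top [265.1 187.1] rat [266.2 191.8] thim [266.1 196.9]
330 top [264.5 186. ] rat [265.4 190.7] thim [265.4 195.8] | end top [264.6 187.4] rat [265.5 192.2] thim [265.5 197.2]
345 top [263.9 186.2] rat [264.6 191. ] thim [264.7 196. ] | end top [264.  187.5] rat [264.6 192.4] thim [264.8 197.4]
axis [263.2 185. ] [263.5 189.3]
```

Run:
```python
from workcell import job
print(job.sign_off())
```

```text
the job is handed in; nothing more can be done
None
```

The rosewood bar is home against the stop and fence and clamped by the spindle, the ratchet slipped about a quarter turn (80–90° estimated), and the job was handed in at about 32 s with the gripper clear; nothing else on the desk was touched.

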